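Set out the tensile bars on their rests

TASK

Set out the tensile bars for testing: put each of the four waisted (dog-bone) steel bars on the grey rest made for its length, lying flat between the end lips, in line with the rest and in the middle of its width. The plain straight strips are scrap for later: leave them where they are.

Things in the scene. Friction and masses are not known exactly. Their poses are not given: they have to be found in the camera images.
- bar_a: the longest of four waisted (dog-bone) steel tensile test bars, lying flat on the bench: 150 long, 22 wide at its two ends (each end 30 long), waist 13 wide (shoulders blend over 6 mm), 10 thick, about 190 g, loose. Origin: centre of its underside; x along its length, y across, z up
- bar_b: the second longest of four waisted (dog-bone) steel tensile test bars, lying flat on the bench: 120 long, 20 wide at its two ends (each end 26 long), waist 12 wide (shoulders blend over 6 mm), 10 thick, about 130 g, loose. Origin: centre of its underside; x along its length, y across, z up
- bar_c: the second shortest of four waisted (dog-bone) steel tensile test bars, lying flat on the bench: 95 long, 18 wide at its two ends (each end 22 long), waist 11 wide (shoulders blend over 6 mm), 10 thick, about 90 g, loose. Origin: centre of its underside; x along its length, y across, z up
- bar_d: the shortest of four waisted (dog-bone) steel tensile test bars, lying flat on the bench: 70 long, 16 wide at its two ends (each end 16 long), waist 10 wide (shoulders blend over 6 mm), 10 thick, about 60 g, loose. Origin: centre of its underside; x along its length, y across, z up
- rest_a: the longest of four fixed grey plastic bar rests, for the longest bar: a flat base 184 long, 44 wide, 4 thick, open along both sides, with an upright lip 5 thick and 12 high (above the bench) across each end; 174 between the lips. Origin: centre of its underside, on the bench; x along its length, z up. A bar lying on it has its underside 4 mm above the bench
- rest_b: the second longest of four fixed grey plastic bar rests, for the second longest bar: a flat base 154 long, 44 wide, 4 thick, open along both sides, with an upright lip 5 thick and 12 high (above the bench) across each end; 144 between the lips. Origin: centre of its underside, on the bench; x along its length, z up. A bar lying on it has its underside 4 mm above the bench
- rest_c: the second shortest of four fixed grey plastic bar rests, for the second shortest bar: a flat base 129 long, 44 wide, 4 thick, open along both sides, with an upright lip 5 thick and 12 high (above the bench) across each end; 119 between the lips. Origin: centre of its underside, on the bench; x along its length, z up. A bar lying on it has its underside 4 mm above the bench
- rest_d: the shortest of four fixed grey plastic bar rests, for the shortest bar: a flat base 104 long, 44 wide, 4 thick, open along both sides, with an upright lip 5 thick and 12 high (above the bench) across each end; 94 between the lips. Origin: centre of its underside, on the bench; x along its length, z up. A bar lying on it has its underside 4 mm above the bench
- strip_a: a plain straight steel strip without a waist, 135 long, 18 wide, 10 thick, lying loose among the bars; to be left alone. Origin: centre of its underside, x along its length
- strip_b: a plain straight steel strip without a waist, 85 long, 18 wide, 10 thick, lying loose among the bars; to be left alone. Origin: centre of its underside, x along its length
Mind the look-alikes: they are no part of the job. Leave any blue or brown look-alike of the bar_d alone.

How it is judged:
By the outcome, as a careful person would: the job done as asked, in the order asked, and still so for the second after the job is handed in, with the robot touching nothing.
It also fails if it takes over 93 s, if anything falls off the work surface, if the arm or the gripper's body presses on something with over 40 N, if the wrist force passes 120 N, or if a joint passes its speed limit or range.

ROBOT

A 7-joint arm with a two-finger parallel gripper is mounted at the origin on the work surface. World frame = base frame: x ahead of the robot, y to its left, z up, the work surface at z = 0. Lengths are in m, angles in rad, forces in N, time in s.
With the tool pointing down it reaches from about 0.4 to 0.85 m from the base axis. Payload 10.4 kg.
Tool frame: the origin (TCP) lies at the very end of the fingers, on their centre line; the grasp point (between the pads) lies 19 mm behind it; x points along the fingers, z is the direction in which the jaws open and shut, and the axes are right-handed (so a half turn about x gives the same grasp; the last joint's range is limited). The gripper opens to 85 mm and grips with 20 to 120 N. Pads are 22 mm wide; open, the fingers measure 114 mm over their backs; the gripper's body (76 mm by 85 mm) begins 54 mm behind the grasp point. The pads swing forward as they close: fully open they stand 13 mm farther back than shut.
Start: joints at [1.082, 0.332, -0.065, 1.46, 0.022, 1.35, -0.088], TCP at [0.281, -0.558, 0.231] pointing down, gripper open.
Joint ranges: [-2.6, 2.6], [-0.5, 2.12], [-1.47, 1.34], [0.16, 2.42], [-1.27, 4.41], [0.06, 2.06], [-2.6, 2.6]. Speed limits (rad/s): [2.22, 2.22, 2.79, 2.79, 3.14, 3.14, 3.14].

INTERFACE

Orientations are given as a unit quaternion [x, y, z, w].
In Python, from workcell import telemetry, viewer, manip, spot_in, mark_of gives the robot as it stands. The module is installed in compiled form; this text tells all that it offers.
- The arm moves only by the shell command python3 -m crank 'ROWS' [FORCE]. ROWS is JSON, a list of rows, each a list of 3 entries, a list of its own where there are three numbers: the closure, from 0 (fully open) to 1 (shut), then the shift along the world's x, y, z in cm, then the turn, a rotation vector about the world's x, y, z in rad. A call has 1 to 12 rows; each row shifts and turns the commanded pose from where the row before left it; what a row does not reach is not made up. A row lasts 1/12 s, in which the tool goes at most 41.7 mm and 7.16 degrees, less where a joint would pass 70% of its speed; a pose out of reach is approached as far as the arm can. A call with a gripper value outside its range is refused whole. The fingers move at their own pace and stop on an object; FORCE is the grip in N (left out, the last holds). Time passes only in rows, so rows that do not move let the fingers close. It gives the time, the measured TCP pose, the force and the opening at its end, in the units of the state.
- telemetry.get_obs(): the state, without advancing time (a new reading comes with each control period).
- viewer.camera(name): name is "scene" or "top" or "wrist"; returns a dict with "frame" (420x560x3 uint8, red, green, blue), "intrinsics" (3x3 intrinsics, pixels), "cam_to_world" (4x4, takes a point from camera to world coordinates). Camera axes: x right, y up, looking along -z (the intrinsics and any distortion apply to the point x, -y, -z); pixel columns grow to the right and rows downward; lengths in m; the calibration is good to about 2 mm. A picture is of the moment at which its call begins. There is no depth.
- manip.hand_in(): hands the job in, once; it reports no verdict.
Trained networks look in a picture, given as the dict that the camera call returned (one of the last four; its "shot" number tells which), for a name from the list of things; names that differ only in an ending like _2 or _b are one class to them, and where a whole thing is asked for, a point or a joint stands for the part that bears it (a point fixed in the world has none). Each returns a list of dicts, best first, with "conf" (0 to 1); they miss things now and then, are a little off and sometimes report something else, mostly with a low value. They report only what shows in the picture. A call takes as long as a camera call. They do not tell look-alikes from the thing itself.
- spot_in(thing, picture): "location" ([x, y, z] in m, in the coordinates of the camera as it stood for that picture, good to about 4 mm: the middle of the surface that is visible of it).
- mark_of(thing, picture): "location" ([x, y, z] in m, in the coordinates of the camera as it stood for that picture, good to about 4 mm: a listed point, or the origin of a listed thing).
The state is a dict: "clock": time; "joint_pos": joint angles; "joint_velocities": joint speeds; "tau": joint torques, N m; "position": TCP position; "ee_rot": TCP orientation; "ft_force": force on the tool from outside, world axes, zero at the start; "torque": the same for the moment, N m; "grip_width": opening from 0.0 (shut) to 1.0 (fully open).
Only numpy, scipy, OpenCV 4.12 (cv2) and the standard library are available. Lean on these libraries where they do the work, as an engineer would, in place of code of your own. Each camera call takes 0.05 s, during which the arm holds its last target. There are 200 camera calls.

## Working session

There is one attempt and no reset: what is moved stays moved. The work goes in short steps, Python scripts to look and compute and a shell command to move; the robot and the scene stay as the last step left them, time stands still between calls to the robot, and variables do not carry over. Pictures are saved under pics/ and viewed, about 12 in all and at most 16, crops included, and the job is handed in when it is done.

```bash
mkdir -p pics
cat > h.py <<'E'
import numpy as np, cv2
from workcell import telemetry, viewer, manip, spot_in, mark_of
def w(p,pic):
    T=np.array(pic["cam_to_world"]); return (T@np.r_[p,1])[:3]
def topix(P,pic):
    T=np.linalg.inv(np.array(pic["cam_to_world"])); c=T@np.r_[P,1]; K=np.array(pic["intrinsics"])
    q=K@np.array([c[0],-c[1],-c[2]]); return q[:2]/q[2]
def toworld(uv,pic,z):
    T=np.array(pic["cam_to_world"]); K=np.array(pic["intrinsics"])
    d=np.linalg.inv(K)@np.r_[uv,1]; d=T[:3,:3]@np.array([d[0],-d[1],-d[2]]); o=T[:3,3]
    return o+d*(z-o[2])/d[2]
def save(n,im): cv2.imwrite("pics/"+n,cv2.cvtColor(im,cv2.COLOR_RGB2BGR))
E
python3 - <<'E'
from h import *
for n in ["top","scene"]:
    p=viewer.camera(n); im=p["frame"].copy()
    np.save("pics/%s0.npy"%n,np.array(dict(p),dtype=object),allow_pickle=True)
    save(n+"0.png",cv2.resize(im,(800,600)))
    print(n,[k for k in p if k!="frame"],np.round(p["cam_to_world"],3).tolist(),np.round(p["intrinsics"],1).tolist())
    if n=="top":
        for t in ["bar_a","rest_a","strip_a"]:
            for m in mark_of(t,p): 
                q=w(m["location"],p); print(t,round(m["conf"],2),q.round(3),topix(q,p).round())
print(telemetry.get_obs())
E
```

```text
top ['intrinsics', 'cam_to_world', 'shot'] [[0.001, 0.995, -0.095, 0.388], [-1.0, 0.003, 0.029, 0.014], [0.029, 0.095, 0.995, 1.013], [0.0, 0.0, 0.0, 1.0]] [[470.0, 0.0, 278.4], [0.0, 470.0, 209.7], [0.0, 0.0, 1.0]]
bar_a 0.81 [ 0.424 -0.12  -0.   ] [327. 238.]
bar_a 0.77 [0.425 0.117 0.003] [217. 237.]
bar_a 0.73 [0.342 0.204 0.004] [175. 276.]
bar_a 0.66 [ 0.424 -0.341 -0.001] [428. 238.]
bar_a 0.6 [0.341 0.02  0.002] [261. 276.]
bar_a 0.56 [ 0.512  0.111 -0.   ] [220. 197.]
bar_a 0.44 [0.511 0.339 0.001] [113. 197.]
rest_a 0.9 [0.598 0.125 0.002] [214. 157.]
rest_a 0.76 [0.509 0.339 0.   ] [113. 198.]
rest_a 0.72 [ 0.519 -0.094  0.   ] [314. 194.]
strip_a 0.7 [ 0.607 -0.317 -0.004] [414. 155.]
strip_a 0.58 [ 0.604  0.323 -0.   ] [122. 154.]
scene ['intrinsics', 'cam_to_world', 'shot'] [[0.567, -0.665, 0.487, 0.955], [0.824, 0.452, -0.343, -0.343], [0.008, 0.595, 0.803, 0.848], [0.0, 0.0, 0.0, 1.0]] [[437.0, 0.0, 278.5], [0.0, 437.0, 210.7], [0.0, 0.0, 1.0]]
{'clock': 0.25, 'joint_pos': array([ 1.08238503,  0.33252433, -0.06467838,  1.46048176,  0.02160664,
        1.3498976 , -0.08849683]), 'joint_velocities': array([ 1.04016227e-03, -2.49774542e-03, -1.50846273e-06, -3.52474783e-03,
        1.02386710e-03,  1.17290880e-03,  1.05615398e-03]), 'tau': array([-3.50296978e-04, -6.24740696e+01,  4.89485543e-02, -3.91290772e+01,
        1.62483141e-02,  6.62777078e-03,  2.08654836e-05]), 'position': array([ 0.28063954, -0.55827309,  0.23095241]), 'ee_rot': array([ 0.37120253,  0.60209319, -0.37099432,  0.60171063]), 'ft_force': array([-0.85260396, -0.48683033, -0.11932296]), 'torque': array([-0.00113635, -0.03921587,  0.04055448]), 'grip_width': 1.0036817137072593}
```

View pics/top0.png

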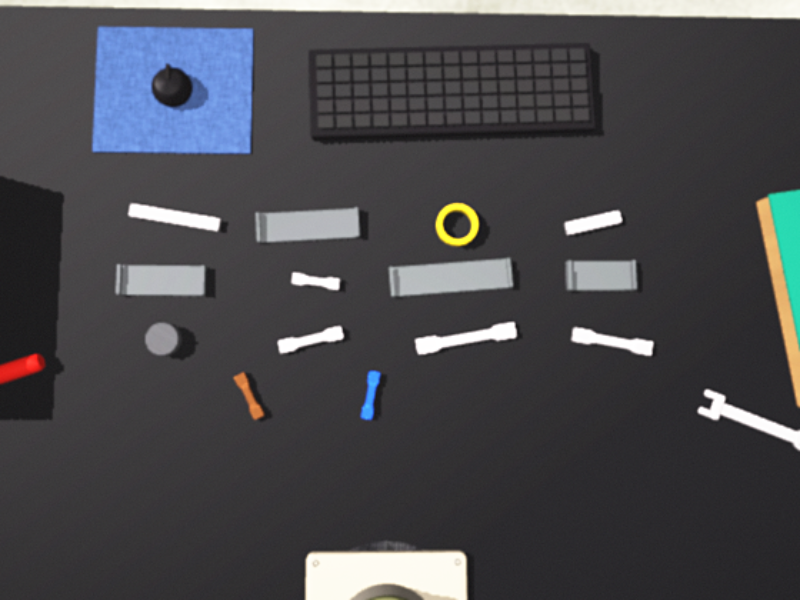

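View pics/scene0.png

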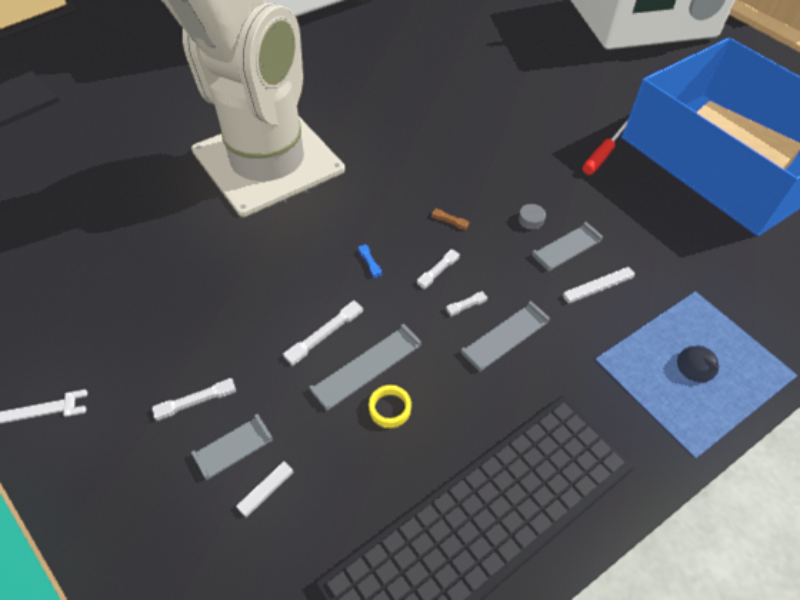

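Run:
```python
from h import *
from scipy.spatial.transform import Rotation as R
p=np.load("pics/top0.npy",allow_pickle=True).item()
im=p["frame"]; g=im.astype(int); sat=g.max(2)-g.min(2); v=g.mean(2)
B={"a":(466,338),"b":(612,341),"c":(311,340),"d":(316,281),"sa":(174,217),"sb":(593,222)}
Rr={"ra":(451,277),"rb":(308,224),"rc":(161,280),"rd":(601,275)}
def meas(nm,c,mask,z):
    n,l=cv2.connectedComponents(mask.astype(np.uint8))
    k=l[int(c[1]*.7),int(c[0]*.7)]
    ys,xs=np.where(l==k)
    # supersample: pixel centres & world
    W=np.array([toworld((x,y),p,z)[:2] for x,y in zip(xs,ys)])
    r=cv2.minAreaRect((W*1000).astype(np.float32)); 
    M=W.mean(0); e,V=np.linalg.eigh(np.cov(W.T)); a=V[:,1]; ang=np.degrees(np.arctan2(a[1],a[0]))%180
    print(nm,k,len(xs),"rect",np.round(r[0],1),np.round(r[1],1),"mean",(M*1000).round(1),"axis deg",ang.round(1))
print(v[int(.7*277),int(.7*451)],v[int(.7*338),int(.7*466)])
for k,c in B.items(): meas(k,c,(v>150)&(sat<40),.010)
for k,c in Rr.items(): meas(k,c,(v>70)&(v<190)&(sat<40),.005)
o=telemetry.get_obs(); print(R.from_quat(o["ee_rot"]).as_matrix().round(3))
q=viewer.camera("wrist"); print(np.array(q["cam_to_world"]).round(3),q["intrinsics"])
```

```text
186.33333333333334 254.33333333333334
a 12 664 rect [ 427.  -117.1] [ 24.9 153.1] mean [ 427.  -117.1] axis deg 100.1
b 15 499 rect [ 422.4 -338.5] [123.5  23.1] mean [ 422.3 -338.5] axis deg 79.5
c 14 385 rect [424.5 115. ] [20.7 97.8] mean [424.4 115.2] axis deg 103.7
d 11 259 rect [511.4 108.7] [72.5 18.7] mean [511.7 108.3] axis deg 83.0
sa 2 627 rect [608.2 322.1] [138.2  21.2] mean [608.1 322.1] axis deg 80.5
sb 4 382 rect [ 604.4 -314. ] [21.1 89.7] mean [ 604.3 -313.9] axis deg 103.2
ra 321 1850 rect [519.1 -95.1] [ 48.6 189.3] mean [519.7 -96.2] axis deg 94.4
rb 242 1624 rect [598.5 122.7] [ 50.7 159.5] mean [598.3 123.4] axis deg 93.5
rc 1 25044 rect [707.4 -28.8] [ 467.9 1257.3] mean [751.2 343.8] axis deg 107.3
rd 322 1109 rect [ 523.9 -325.2] [ 48.5 111.2] mean [ 523.1 -325.3] axis deg 90.3
[[-0.     0.893  0.449]
 [ 0.001  0.449 -0.893]
 [-1.    -0.    -0.001]]
[[ 0.45   0.845  0.289  0.354]
 [-0.893  0.426  0.145 -0.521]
 [-0.001 -0.323  0.946  0.374]
 [ 0.     0.     0.     1.   ]] [[365.88906878   0.         280.64975226]
 [  0.         365.88906878 212.34368735]
 [  0.           0.           1.        ]]
```

```bash
python3 -m crank '[[0.5,[1.57,2.45,-1.2],[0,0,0.1024]],[0.5,[1.57,2.45,-1.2],[0,0,0.1024]],[0.5,[1.57,2.45,-1.2],[0,0,0.1024]],[0.5,[1.57,2.45,-1.2],[0,0,0.1024]],[0.5,[1.57,2.45,-1.2],[0,0,0.1024]],[0.5,[1.57,2.45,-1.2],[0,0,0.1024]],[0.5,[1.57,2.45,-1.2],[0,0,0.1024]],[0.5,[1.57,2.45,-1.2],[0,0,0.1024]],[0.5,[1.57,2.45,-1.2],[0,0,0.1024]],[0.5,[0,0,0],[0,0,0]],[0.5,[0,0,0],[0,0,0]],[0.5,[0,0,0],[0,0,0]]]' 60
cat >> h.py <<'E'
from scipy.spatial.transform import Rotation as R
def state():
    o=telemetry.get_obs(); M=R.from_quat(o["ee_rot"]).as_matrix()
    print("t %.2f"%o["clock"],"pos mm",(np.array(o["position"])*1000).round(1),"jaw deg %.2f"%np.degrees(np.arctan2(M[1,2],M[0,2])),"tilt",M[:,0].round(3),"F",np.round(o["ft_force"],1),"w %.3f"%o["grip_width"],"j7 %.2f"%o["joint_pos"][6])
    return o
def bar(p,guess,z,lo=150):
    """white bar nearest guess (m): centre mm, axis deg at height z, ignoring the border"""
    g=cv2.resize(p["frame"],None,fx=2,fy=2,interpolation=cv2.INTER_LINEAR).astype(int)
    m=((g.mean(2)>lo)&(g.max(2)-g.min(2)<40)).astype(np.uint8)
    n,l,st,ce=cv2.connectedComponentsWithStats(m); best=None
    for k in range(1,n):
        if st[k,4]<300: continue
        ys,xs=np.where(l==k); W=np.array([toworld(((x-.5)/2,(y-.5)/2),p,z)[:2] for x,y in zip(xs[::3],ys[::3])])
        d=np.hypot(*(W.mean(0)-guess))
        if best is None or d<best[0]: best=(d,W,st[k])
    if best is None: return print("none")
    W=best[1]; r=cv2.minAreaRect((W*1000).astype(np.float32)); e,V=np.linalg.eigh(np.cov(W.T)); a=V[:,1]
    print("rect",np.round(r[0],1),np.round(r[1],1),"mean",(W.mean(0)*1000).round(1),"axis %.1f"%(np.degrees(np.arctan2(a[1],a[0]))%180),"box",(best[2][:4]/2).tolist())
E
python3 - <<'E'
from h import *
state(); p=viewer.camera("wrist"); save("wb.png",p["frame"]); bar(p,(.422,-.3385),.010)
E
```

```text
clock: 1.3
position: [0.4217, -0.3386, 0.1235]
ee_rot: [0.065, 0.704, -0.065, 0.704]
ft_force: [-0.6, -0.3, 0.3]
grip_width: 0.499
t 1.30 pos mm [ 421.7 -338.6  123.5] jaw deg -10.60 tilt [-0.    -0.001 -1.   ] F [-0.6 -0.3  0.3] w 0.499 j7 0.33
rect [ 422.  -339.8] [121.1  21.4] mean [ 422.5 -335.5] axis 79.4 box [267.0, 125.0, 30.0, 157.0]
```

View pics/wb.png

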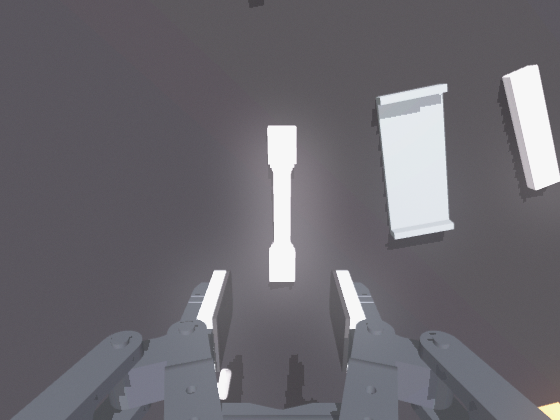

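```bash
python3 -m crank '[[0.5,[0,-0.06,-3.0],[0,0,0]],[0.5,[0,0,-3.0],[0,0,0]],[0.5,[0,0,-3.0],[0,0,0]],[0.5,[0,0,-2.0],[0,0,0]],[0.5,[0,0,-1.0],[0,0,0]],[0.5,[0,0,0],[0,0,0]],[0.5,[0,0,0],[0,0,0]],[1,[0,0,0],[0,0,0]],[1,[0,0,0],[0,0,0]],[1,[0,0,0],[0,0,0]],[1,[0,0,0],[0,0,0]],[1,[0,0,0],[0,0,0]]]' 60
```

```text
clock: 2.35
position: [0.4229, -0.3393, 0.005]
ee_rot: [0.064, 0.703, -0.065, 0.705]
ft_force: [-1.3, 1.0, 7.8]
grip_width: 0.116
```

```bash
python3 -m crank '[[1,[0,0,1.0],[0,0,0]],[1,[0,0,2.5],[0,0,0]],[1,[0,0,3.5],[0,0,0]],[1,[0.5,1.5,2],[0,0,0]],[1,[1.0,3.0,0],[0,0,0.02]],[1,[1.3,3.4,0],[0,0,0.02]],[1,[1.3,3.4,0],[0,0,0.02]],[1,[1.3,3.4,0],[0,0,0.02]],[1,[1.3,3.4,0],[0,0,0.02]],[1,[1.3,3.4,0],[0,0,0.02]],[1,[1.3,3.4,0],[0,0,0.02]],[1,[1.3,3.4,0],[0,0,0.02]]]'
python3 -m crank '[[1,[1.3,3.4,0],[0,0,0.02]],[1,[1.3,3.4,0],[0,0,0.02]],[1,[1.3,3.4,0],[0,0,0.02]],[1,[1.3,3.4,0],[0,0,0.02]],[1,[1.3,3.4,0],[0,0,0.026]],[1,[0.4,1.0,0],[0,0,0]],[1,[0,0,0],[0,0,0]],[1,[0,0,0],[0,0,0]],[1,[0,0,0],[0,0,0]]]'
python3 - <<'E'
from h import *
state(); p=viewer.camera("wrist"); save("wb2.png",p["frame"]); np.save("pics/wb2.npy",np.array(dict(p),dtype=object))
for n in "rest_b","bar_b":
  for m in mark_of(n,p): print(n,round(m["conf"],2),w(m["location"],p).round(3))
E
```

```text
clock: 3.35
position: [0.5285, -0.054, 0.0945]
ee_rot: [0.008, 0.707, -0.008, 0.707]
ft_force: [0.6, -1.1, -0.7]
grip_width: 0.112
clock: 4.1
position: [0.597, 0.123, 0.0937]
ee_rot: [-0.029, 0.707, 0.028, 0.707]
ft_force: [-0.1, -0.1, -1.1]
grip_width: 0.115
t 4.10 pos mm [597.  123.   93.7] jaw deg 4.65 tilt [ 0.    -0.001 -1.   ] F [-0.1 -0.1 -1.1] w 0.115 j7 -0.40
bar_b 0.94 [0.598 0.12  0.085]
bar_b 0.78 [ 0.424  0.116 -0.   ]
```

View pics/wb2.png

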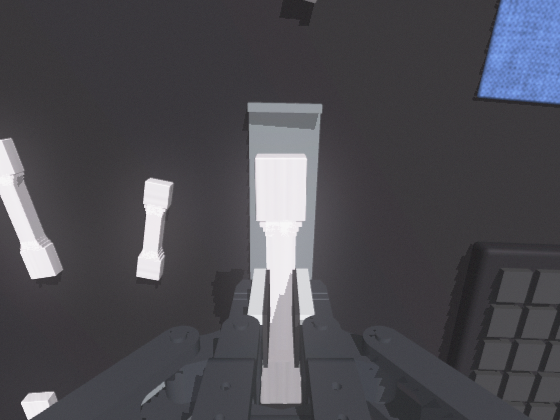

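Run:
```python
from h import *
p=np.load("pics/wb2.npy",allow_pickle=True).item()
im=p["frame"]; v=im.astype(int).mean(2)
L=[];Rr=[]
for y in range(130,262,6):
    d=np.diff(v[y]); l=235+np.argmax(d[235:262]); r=305+np.argmin(d[305:330])
    L.append(toworld((l+.5,y),p,.004)[:2]*1000);Rr.append(toworld((r+.5,y),p,.004)[:2]*1000)
for E in (L,Rr):
    E=np.array(E); c=np.polyfit(E[:,1],E[:,0],1); print("angle",90-np.degrees(np.arctan(c[0])),"x at y=123: ",np.polyval(c,123),np.abs(E[:,0]-np.polyval(c,E[:,1])).max())
for q in ((248,104),(322,105)): print(toworld(q,p,.012)*1000)
```

```text
angle 93.15024138498671 x at y=123:  576.5060611841834 2.8918869212274103
angle 93.70272253664464 x at y=123:  617.4880929108467 5.35615962122381
[571.15682909 195.57957425  12.        ]
[614.65410062 198.59124163  12.        ]
```

```bash
python3 -m crank '[[1,[0,-0.2,-2.0],[0,0,-0.021]],[1,[0,0,-3.0],[0,0,0]],[1,[0,0,-2.0],[0,0,0]],[1,[0,0,-1.0],[0,0,0]],[1,[0,0,-0.4],[0,0,0]],[1,[0,0,0],[0,0,0]],[1,[0,0,0],[0,0,0]],[0.4,[0,0,0],[0,0,0]],[0.4,[0,0,0],[0,0,0]],[0.4,[0,0,0],[0,0,0]],[0.4,[0,0,0],[0,0,0]]]'
python3 -m crank '[[0.4,[0,0,1.0],[0,0,0]],[0.4,[0,0,2.0],[0,0,0]],[0.4,[0,0,3.0],[0,0,0]],[0.4,[0,0,3.0],[0,0,0]],[0.4,[0,0,2.0],[0,0,0]],[0.4,[0,0,0],[0,0,0]],[0.4,[0,0,0],[0,0,0]]]'
python3 - <<'E'
from h import *
state(); p=viewer.camera("wrist"); save("wb3.png",p["frame"]); bar(p,(.597,.121),.014,230)
E
```

```text
clock: 5.17
position: [0.5973, 0.1225, 0.0097]
ee_rot: [-0.022, 0.707, 0.022, 0.707]
ft_force: [-0.2, -1.0, -0.0]
grip_width: 0.6
clock: 5.75
position: [0.5979, 0.1227, 0.1213]
ee_rot: [-0.022, 0.706, 0.022, 0.708]
ft_force: [-0.2, -0.0, -0.9]
grip_width: 0.6
t 5.75 pos mm [597.9 122.7 121.3] jaw deg 3.53 tilt [ 0.003  0.    -1.   ] F [-0.2 -0.  -0.9] w 0.600 j7 -0.40
rect [597.2 121.5] [ 19.9 120.3] mean [596.8 126.9] axis 93.7 box [265.0, 127.0, 30.0, 159.0]
```

View pics/wb3.png

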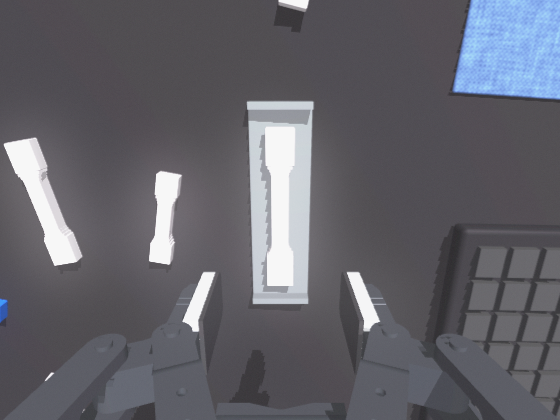

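```bash
python3 -m crank '[[0.5,[-2.16,-0.35,0],[0,0,-0.046]],[0.5,[-2.16,-0.35,0],[0,0,-0.046]],[0.5,[-2.16,-0.35,0],[0,0,-0.046]],[0.5,[-2.16,-0.35,0],[0,0,-0.046]],[0.5,[0,0,0],[0,0,0]],[0.5,[0,0,0],[0,0,0]]]'
python3 - <<'E'
from h import *
state(); p=viewer.camera("wrist"); save("wd.png",p["frame"]); bar(p,(.5115,.1085),.010,200)
E
```

```text
clock: 6.3
position: [0.5096, 0.108, 0.1187]
ee_rot: [0.043, 0.706, -0.044, 0.705]
ft_force: [1.3, 0.2, 0.7]
grip_width: 0.502
t 6.30 pos mm [509.6 108.  118.7] jaw deg -6.99 tilt [-0.001 -0.001 -1.   ] F [1.3 0.2 0.7] w 0.502 j7 -0.55
rect [511.8 108.9] [70.8 15.6] mean [511.8 110.5] axis 82.4 box [274.0, 159.5, 23.0, 93.5]
```

View pics/wd.png

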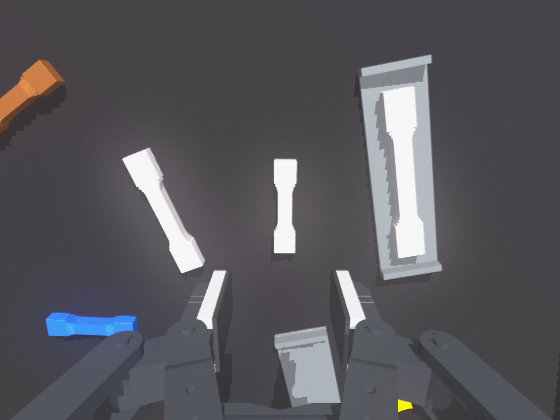

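bar_d is the white one at (285,205), 70.8 mm long. The brown (30,90) and blue (90,325) ones are the look-alikes.

```bash
python3 -m crank '[[0.5,[0.2,0.08,-3.0],[0,0,-0.01]],[0.5,[0,0,-3.0],[0,0,0]],[0.5,[0,0,-3.0],[0,0,0]],[0.5,[0,0,-1.6],[0,0,0]],[0.5,[0,0,-0.8],[0,0,0]],[0.5,[0,0,0],[0,0,0]],[0.5,[0,0,0],[0,0,0]],[1,[0,0,0],[0,0,0]],[1,[0,0,0],[0,0,0]],[1,[0,0,0],[0,0,0]],[1,[0,0,0],[0,0,0]],[1,[0,0,0],[0,0,0]]]'
```

```text
clock: 7.35
position: [0.5136, 0.1094, 0.0067]
ee_rot: [0.047, 0.705, -0.047, 0.706]
ft_force: [-0.8, -0.2, 6.8]
grip_width: 0.085
```

```bash
python3 -m crank '[[1,[0,0,1.0],[0,0,0]],[1,[0,0,2.5],[0,0,0]],[1,[0,0,3.5],[0,0,0]],[1,[0.1,-1.4,2],[0,0,0.012]],[1,[0.1,-3,0],[0,0,0.014]],[1,[0.1,-3.5,0],[0,0,0.014]],[1,[0.1,-3.5,0],[0,0,0.014]],[1,[0.1,-3.5,0],[0,0,0.014]],[1,[0.1,-3.5,0],[0,0,0.014]],[1,[0.1,-3.5,0],[0,0,0.014]],[1,[0.1,-3.5,0],[0,0,0.014]],[1,[0.1,-3.5,0],[0,0,0.014]]]'
python3 -m crank '[[1,[0.1,-3.5,0],[0,0,0.014]],[1,[0.1,-3.5,0],[0,0,0]],[1,[0.1,-3.5,0],[0,0,0]],[1,[0,-3.5,0],[0,0,0]],[1,[0,0,0],[0,0,0]],[1,[0,0,0],[0,0,0]],[1,[0,0,0],[0,0,0]]]'
cat >> h.py <<'E'
def rest(p,c0,L,ang,others=True):
    """fit the far-lip outer top edge + side edges: search pose (x,y,angle) whose outline best matches image edges"""
    from scipy.optimize import minimize
    g=cv2.GaussianBlur(cv2.cvtColor(p["frame"],cv2.COLOR_RGB2GRAY).astype(np.float32),(0,0),1.2)
    gm=np.hypot(cv2.Sobel(g,5,1,0),cv2.Sobel(g,5,0,1)); gm=np.minimum(gm,120)
    s=np.linspace(-L/2+8,L/2-8,60); t=np.linspace(-20,20,25)
    P=[(a,b,4) for a in s for b in (22,-22)]+[(a,b,12) for a in (L/2,-L/2) for b in t]
    P=np.array(P,float)
    def f(q):
        A=np.radians(q[2]); c,S=np.cos(A),np.sin(A)
        W=np.c_[q[0]+c*P[:,0]-S*P[:,1],q[1]+S*P[:,0]+c*P[:,1],P[:,2]]/1000
        uv=np.array([topix(w_,p) for w_ in W],np.float32)
        return -cv2.remap(gm,uv[:,:1],uv[:,1:],1,borderValue=0).mean()
    best=min((f((c0[0]+dx,c0[1]+dy,ang+da)),dx,dy,da) for dx in range(-6,7,2) for dy in range(-6,7,2) for da in (-2,-1,0,1,2))
    r=minimize(f,np.array([c0[0]+best[1],c0[1]+best[2],ang+best[3]]),method="Nelder-Mead",options=dict(initial_simplex=None,xatol=.05,fatol=.01))
    print("rest fit",r.x.round(2),round(r.fun,1),"start",round(f((*c0,ang)),1)); return r.x
E
python3 - <<'E'
from h import *
state(); p=viewer.camera("wrist"); im=p["frame"].copy()
x=rest(p,(523.5,-325),104,90.3)
A=np.radians(x[2])
for a,b,z in ((52,22,12),(52,-22,12),(44,22,4),(44,-22,4),(-30,22,4),(-30,-22,4)):
    u=topix(np.array([x[0]+np.cos(A)*a-np.sin(A)*b,x[1]+np.sin(A)*a+np.cos(A)*b,z])/1000,p); cv2.circle(im,tuple(int(round(k)) for k in u),2,(255,0,0),-1)
save("wd2.png",im)
E
```

```text
clock: 8.35
position: [0.5216, -0.1815, 0.0966]
ee_rot: [0.003, 0.707, -0.003, 0.708]
ft_force: [0.8, 0.5, -0.9]
grip_width: 0.084
clock: 8.93
position: [0.5248, -0.3193, 0.096]
ee_rot: [-0.002, 0.707, 0.002, 0.707]
ft_force: [0.5, 0.0, -1.4]
grip_width: 0.086
t 8.93 pos mm [ 524.8 -319.3   96. ] jaw deg 0.32 tilt [ 0.001  0.001 -1.   ] F [ 0.5  0.  -1.4] w 0.086 j7 0.35
rest fit [ 522.44 -323.14   90.91] -110.0 start -97.0
```

View pics/wd2.png

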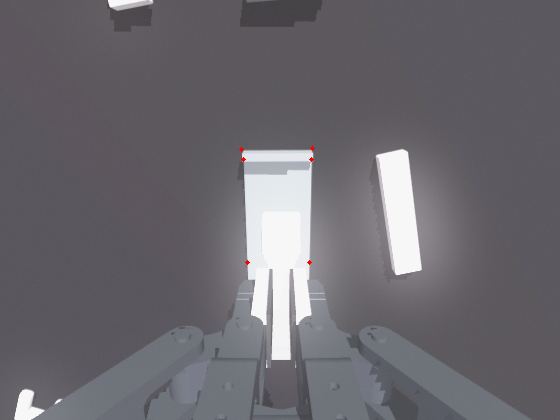

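```bash
python3 -m crank '[[1,[-0.22,-0.42,-2.0],[0,0,0.008]],[1,[0,0,-3.0],[0,0,0]],[1,[0,0,-2.0],[0,0,0]],[1,[0,0,-1.0],[0,0,0]],[1,[0,0,-0.45],[0,0,0]],[1,[0,0,0],[0,0,0]],[1,[0,0,0],[0,0,0]],[0.4,[0,0,0],[0,0,0]],[0.4,[0,0,0],[0,0,0]],[0.4,[0,0,0],[0,0,0]],[0.4,[0,0,0],[0,0,0]]]'
python3 -m crank '[[0.4,[0,0,1.0],[0,0,0]],[0.4,[0,0,2.0],[0,0,0]],[0.4,[0,0,3.0],[0,0,0]],[0.4,[0,0,3.0],[0,0,0]],[0.4,[0,0,2.0],[0,0,0]],[0.4,[0,0,0],[0,0,0]],[0.4,[0,0,0],[0,0,0]]]'
python3 - <<'E'
from h import *
state(); p=viewer.camera("wrist"); save("wd3.png",p["frame"]); bar(p,(.5224,-.323),.014,245); rest(p,(522.4,-323.5),104,90.8)
E
```

```text
clock: 9.9
position: [0.5227, -0.324, 0.0112]
ee_rot: [-0.005, 0.707, 0.005, 0.707]
ft_force: [0.0, -0.7, -0.0]
grip_width: 0.598
clock: 10.48
position: [0.5232, -0.3244, 0.1228]
ee_rot: [-0.005, 0.706, 0.004, 0.708]
ft_force: [0.1, 0.7, -1.2]
grip_width: 0.6
t 10.48 pos mm [ 523.2 -324.4  122.8] jaw deg 0.77 tilt [ 0.003 -0.002 -1.   ] F [ 0.1  0.7 -1.2] w 0.600 j7 0.37
rect [ 522.8 -324. ] [15.3 70.9] mean [ 522.8 -322.1] axis 90.7 box [269.5, 160.5, 22.5, 93.5]
rest fit [ 522.4 -325.5   90.8] -120.0 start -107.4
```

View pics/wd3.png

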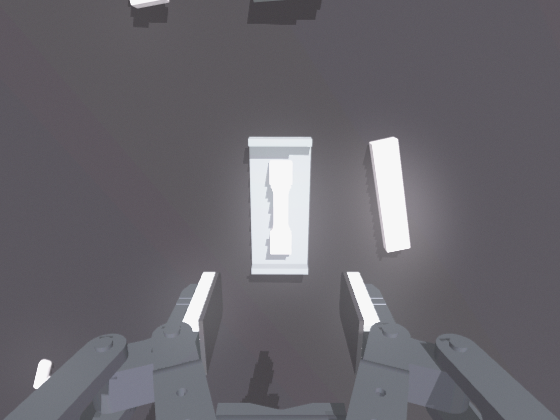

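bar_d lies centred on its rest, (269–292 px within 250–311 px). Next bar_a.

```bash
python3 -m crank '[[0.5,[-1.37,2.96,0],[0,0,0.0233]],[0.5,[-1.37,2.96,0],[0,0,0.0233]],[0.5,[-1.37,2.96,0],[0,0,0.0233]],[0.5,[-1.37,2.96,0],[0,0,0.0233]],[0.5,[-1.37,2.96,0],[0,0,0.0233]],[0.5,[-1.37,2.96,0],[0,0,0.0233]],[0.5,[-1.37,2.96,0],[0,0,0.0233]],[0.5,[0,0,0],[0,0,0]],[0.5,[0,0,0],[0,0,0]],[0.5,[0,0,0],[0,0,0]]]'
python3 - <<'E'
from h import *
state(); p=viewer.camera("wrist"); save("wa.png",p["frame"]); bar(p,(.427,-.117),.010,200)
E
```

```text
clock: 11.37
position: [0.4262, -0.1171, 0.1204]
ee_rot: [-0.062, 0.705, 0.062, 0.704]
ft_force: [0.4, -0.4, -0.0]
grip_width: 0.501
t 11.37 pos mm [ 426.2 -117.1  120.4] jaw deg 10.11 tilt [-0.001 -0.    -1.   ] F [ 0.4 -0.4 -0. ] w 0.501 j7 0.31
rect [ 426.1 -117.8] [ 22.3 149.9] mean [ 424.9 -110.2] axis 100.2 box [265.0, 103.0, 33.5, 197.0]
```

View pics/wa.png

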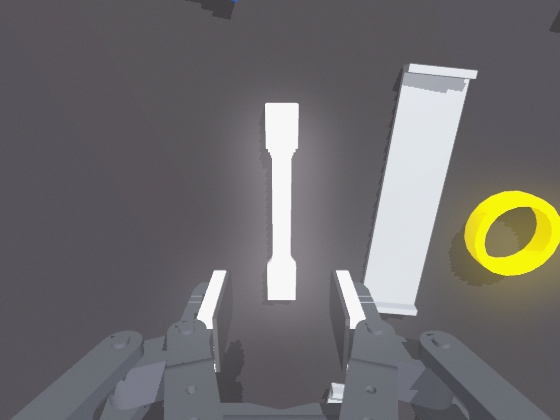

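```bash
python3 -m crank '[[0.5,[0,-0.06,-3.0],[0,0,0]],[0.5,[0,0,-3.0],[0,0,0]],[0.5,[0,0,-3.0],[0,0,0]],[0.5,[0,0,-1.8],[0,0,0]],[0.5,[0,0,-0.8],[0,0,0]],[0.5,[0,0,0],[0,0,0]],[0.5,[0,0,0],[0,0,0]],[1,[0,0,0],[0,0,0]],[1,[0,0,0],[0,0,0]],[1,[0,0,0],[0,0,0]],[1,[0,0,0],[0,0,0]],[1,[0,0,0],[0,0,0]]]'
python3 -m crank '[[1,[0,0,1.0],[0,0,0]],[1,[0,0,2.5],[0,0,0]],[1,[0,0,3.5],[0,0,0]],[1,[1,0.2,2],[0,0,-0.02]],[1,[2.5,0.6,0],[0,0,-0.02]],[1,[2.5,0.6,0],[0,0,-0.02]],[1,[2.3,0.5,0],[0,0,-0.02]],[1,[1,0.3,0],[0,0,-0.02]],[1,[0,0,0],[0,0,0]],[1,[0,0,0],[0,0,0]],[1,[0,0,0],[0,0,0]]]'
python3 - <<'E'
from h import *
state(); p=viewer.camera("wrist"); im=p["frame"].copy()
x=rest(p,(519.5,-95.5),184,94.4)
A=np.radians(x[2])
for a,b,z in ((92,22,12),(92,-22,12),(84,22,4),(84,-22,4),(10,22,4),(10,-22,4)):
    u=topix(np.array([x[0]+np.cos(A)*a-np.sin(A)*b,x[1]+np.sin(A)*a+np.cos(A)*b,z])/1000,p); cv2.circle(im,tuple(int(round(k)) for k in u),2,(255,0,0),-1)
save("wa2.png",im)
E
```

```text
clock: 12.42
position: [0.4275, -0.1178, 0.0062]
ee_rot: [-0.063, 0.704, 0.062, 0.705]
ft_force: [-1.0, -0.3, 7.6]
grip_width: 0.121
clock: 13.33
position: [0.5186, -0.0957, 0.0951]
ee_rot: [-0.027, 0.707, 0.027, 0.706]
ft_force: [-0.1, -0.8, -0.8]
grip_width: 0.115
t 13.33 pos mm [518.6 -95.7  95.1] jaw deg 4.41 tilt [-0.001 -0.    -1.   ] F [-0.1 -0.8 -0.8] w 0.115 j7 0.03
rest fit [518.3  -95.    94.65] -98.5 start -77.3
```

View pics/wa2.png

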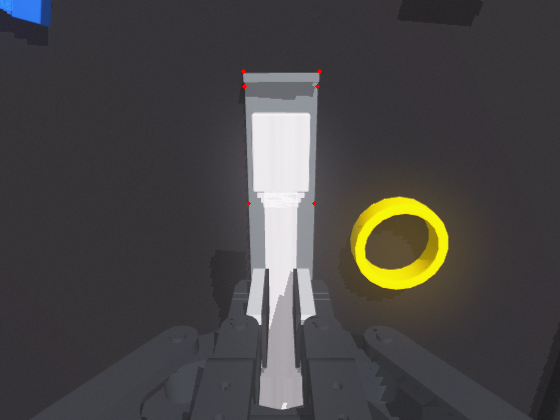

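```bash
python3 -m crank '[[1,[-0.02,0.05,-2.0],[0,0,0.004]],[1,[0,0,-3.0],[0,0,0]],[1,[0,0,-2.0],[0,0,0]],[1,[0,0,-1.0],[0,0,0]],[1,[0,0,-0.43],[0,0,0]],[1,[0,0,0],[0,0,0]],[1,[0,0,0],[0,0,0]],[0.4,[0,0,0],[0,0,0]],[0.4,[0,0,0],[0,0,0]],[0.4,[0,0,0],[0,0,0]],[0.4,[0,0,0],[0,0,0]]]'
python3 -m crank '[[0.4,[0,0,1.0],[0,0,0]],[0.4,[0,0,2.0],[0,0,0]],[0.4,[0,0,3.0],[0,0,0]],[0.4,[0,0,3.0],[0,0,0]],[0.4,[0,0,2.0],[0,0,0]],[0.4,[0,0,0],[0,0,0]],[0.4,[0,0,0],[0,0,0]]]'
python3 - <<'E'
from h import *
state(); p=viewer.camera("wrist"); save("wa3.png",p["frame"]); bar(p,(.5184,-.095),.014,245); rest(p,(518.4,-95),184,94.6)
E
```

```text
clock: 14.3
position: [0.5196, -0.095, 0.0109]
ee_rot: [-0.029, 0.706, 0.028, 0.707]
ft_force: [-0.5, 0.0, 0.0]
grip_width: 0.598
clock: 14.88
position: [0.5202, -0.0949, 0.1223]
ee_rot: [-0.029, 0.706, 0.028, 0.708]
ft_force: [0.1, -0.1, -0.5]
grip_width: 0.6
t 14.88 pos mm [520.2 -94.9 122.3] jaw deg 4.63 tilt [ 0.003 -0.001 -1.   ] F [ 0.1 -0.1 -0.5] w 0.600 j7 0.05
rect [519.1 -94.9] [ 21.2 148.6] mean [518.3 -87.1] axis 94.5 box [263.5, 102.5, 32.5, 197.0]
rest fit [518.4  -96.19  94.6 ] -120.0 start -120.0
```

View pics/wa3.png

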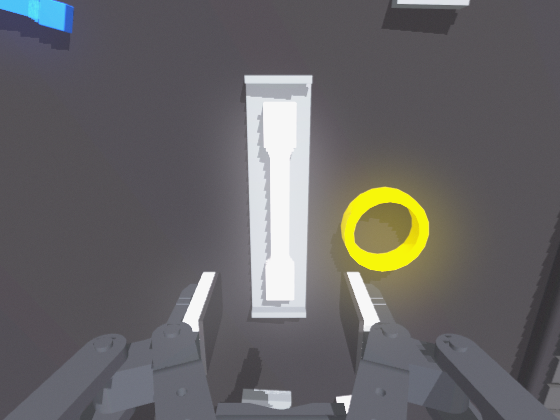

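```bash
python3 -m crank '[[0.5,[-1.37,3.0,0],[0,0,0.0226]],[0.5,[-1.37,3.0,0],[0,0,0.0226]],[0.5,[-1.37,3.0,0],[0,0,0.0226]],[0.5,[-1.37,3.0,0],[0,0,0.0226]],[0.5,[-1.37,3.0,0],[0,0,0.0226]],[0.5,[-1.37,3.0,0],[0,0,0.0226]],[0.5,[-1.37,3.0,0],[0,0,0.0226]],[0.5,[0,0,0],[0,0,0]],[0.5,[0,0,0],[0,0,0]],[0.5,[0,0,0],[0,0,0]]]'
python3 - <<'E'
from h import *
state(); p=viewer.camera("wrist"); save("wc.png",p["frame"]); bar(p,(.4245,.115),.010,200)
t=viewer.camera("top"); rest(t,(512,318),129,90)
for m in mark_of("rest_c",t): print(round(m["conf"],2),w(m["location"],t).round(3))
E
```

```text
clock: 15.77
position: [0.4232, 0.1145, 0.1199]
ee_rot: [-0.084, 0.702, 0.084, 0.702]
ft_force: [0.3, -1.0, -0.4]
grip_width: 0.5
t 15.77 pos mm [423.2 114.5 119.9] jaw deg 13.67 tilt [-0.001 -0.    -1.   ] F [ 0.3 -1.  -0.4] w 0.500 j7 -0.17
rect [423.8 114.9] [17.9 96.3] mean [423.  117.9] axis 103.7 box [270.0, 142.5, 26.0, 126.5]
rest fit [514.78 340.89  91.05] -111.5 start -88.9
0.97 [ 0.6    0.123 -0.002]
0.87 [ 0.521 -0.096 -0.002]
0.69 [ 0.51   0.34  -0.001]
0.56 [ 0.522 -0.324  0.003]
```

View pics/wc.png

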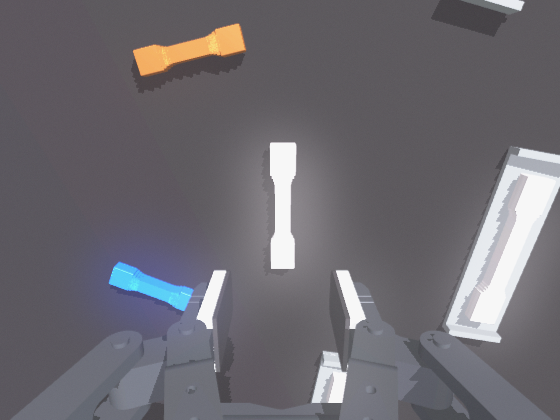

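```bash
python3 -m crank '[[0.5,[0.05,0.04,-3.0],[0,0,0]],[0.5,[0,0,-3.0],[0,0,0]],[0.5,[0,0,-3.0],[0,0,0]],[0.5,[0,0,-1.8],[0,0,0]],[0.5,[0,0,-0.75],[0,0,0]],[0.5,[0,0,0],[0,0,0]],[0.5,[0,0,0],[0,0,0]],[1,[0,0,0],[0,0,0]],[1,[0,0,0],[0,0,0]],[1,[0,0,0],[0,0,0]],[1,[0,0,0],[0,0,0]],[1,[0,0,0],[0,0,0]]]'
python3 -m crank '[[1,[0,0,1.0],[0,0,0]],[1,[0,0,2.5],[0,0,0]],[1,[0,0,3.5],[0,0,0]],[1,[1.2,1,2],[0,0,-0.024]],[1,[1.8,2,0],[0,0,-0.025]],[1,[1.6,2.8,0],[0,0,-0.025]],[1,[1.4,3,0],[0,0,-0.025]],[1,[1,3.2,0],[0,0,-0.025]],[1,[0.6,3.2,0],[0,0,-0.025]],[1,[0.6,3.2,0],[0,0,-0.025]],[1,[0.4,2.6,0],[0,0,-0.025]],[1,[0.3,1.5,0],[0,0,-0.023]]]'
python3 -m crank '[[1,[0,0,0],[0,0,0]],[1,[0,0,0],[0,0,0]],[1,[0,0,0],[0,0,0]]]'
python3 - <<'E'
from h import *
state(); p=viewer.camera("wrist"); im=p["frame"].copy()
x=rest(p,(513,340),129,91)
A=np.radians(x[2])
for a,b,z in ((64.5,22,12),(64.5,-22,12),(56,22,4),(56,-22,4),(-10,22,4),(-10,-22,4)):
    u=topix(np.array([x[0]+np.cos(A)*a-np.sin(A)*b,x[1]+np.sin(A)*a+np.cos(A)*b,z])/1000,p); cv2.circle(im,tuple(int(round(k)) for k in u),2,(255,0,0),-1)
save("wc2.png",im)
E
```

```text
clock: 16.92
position: [0.4249, 0.1155, 0.0063]
ee_rot: [-0.084, 0.701, 0.084, 0.703]
ft_force: [-2.1, -0.5, 9.0]
grip_width: 0.094
clock: 17.92
position: [0.5122, 0.3443, 0.0961]
ee_rot: [-0.006, 0.707, 0.007, 0.707]
ft_force: [-0.5, -0.3, -1.1]
grip_width: 0.096
clock: 18.17
position: [0.5131, 0.3395, 0.0954]
ee_rot: [-0.006, 0.707, 0.006, 0.707]
ft_force: [-0.1, 0.3, -1.1]
grip_width: 0.096
t 18.17 pos mm [513.1 339.5  95.4] jaw deg 0.96 tilt [ 0.    -0.001 -1.   ] F [-0.1  0.3 -1.1] w 0.096 j7 -0.90
rest fit [512.76 339.44  89.59] -107.5 start -95.2
```

View pics/wc2.png

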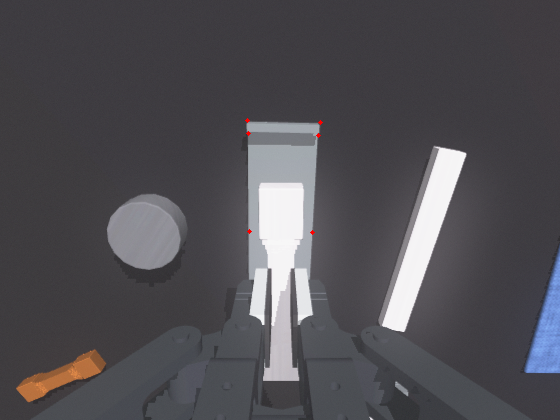

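```bash
python3 -m crank '[[1,[-0.06,0.0,-2.0],[0,0,-0.02]],[1,[0,0,-3.0],[0,0,0]],[1,[0,0,-2.0],[0,0,0]],[1,[0,0,-1.0],[0,0,0]],[1,[0,0,-0.45],[0,0,0]],[1,[0,0,0],[0,0,0]],[1,[0,0,0],[0,0,0]],[0.4,[0,0,0],[0,0,0]],[0.4,[0,0,0],[0,0,0]],[0.4,[0,0,0],[0,0,0]],[0.4,[0,0,0],[0,0,0]]]'
python3 -m crank '[[0.4,[0,0,1.0],[0,0,0]],[0.4,[0,0,2.0],[0,0,0]],[0.4,[0,0,3.0],[0,0,0]],[0.4,[0,0,3.0],[0,0,0]],[0.4,[0,0,2.0],[0,0,0]],[0.4,[0,0,0],[0,0,0]],[0.4,[0,0,0],[0,0,0]]]'
python3 - <<'E'
from h import *
state(); p=viewer.camera("wrist"); save("wc3.png",p["frame"]); bar(p,(.5127,.3395),.014,245); rest(p,(512.7,339.5),129,90)
t=viewer.camera("top"); save("topend.png",cv2.resize(t["frame"],(800,600)))
for n,g in dict(sa=(.608,.322),sb=(.604,-.314)).items(): bar(t,g,.010)
E
```

```text
clock: 19.13
position: [0.5125, 0.3407, 0.0109]
ee_rot: [0.001, 0.707, -0.001, 0.707]
ft_force: [1.0, 0.8, -0.2]
grip_width: 0.598
clock: 19.72
position: [0.513, 0.3411, 0.1224]
ee_rot: [0.002, 0.706, -0.001, 0.708]
ft_force: [-0.5, 0.4, -0.4]
grip_width: 0.599
t 19.72 pos mm [513.  341.1 122.4] jaw deg -0.18 tilt [ 0.003  0.001 -1.   ] F [-0.5  0.4 -0.4] w 0.599 j7 -0.91
rect [512.4 340.2] [94.9 17.1] mean [512.5 343.5] axis 89.8 box [268.5, 145.5, 25.0, 125.0]
rest fit [512.42 338.58  89.77] -120.0 start -117.7
rect [607.8 322. ] [136.   20.4] mean [607.9 322.2] axis 80.5 box [90.0, 142.5, 64.0, 19.0]
rect [ 604.4 -314.1] [19.7 87.9] mean [ 604.3 -314.1] axis 103.3 box [395.5, 147.5, 40.0, 16.5]
```

View pics/wc3.png

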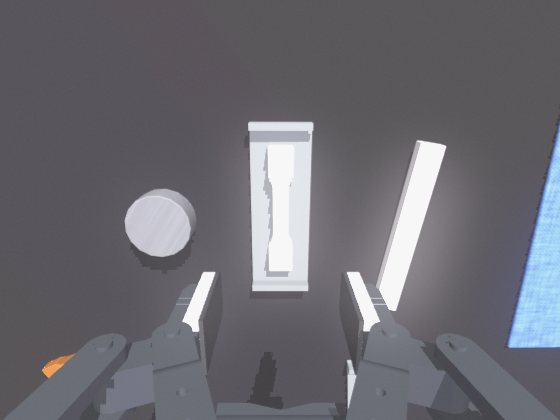

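View pics/topend.png

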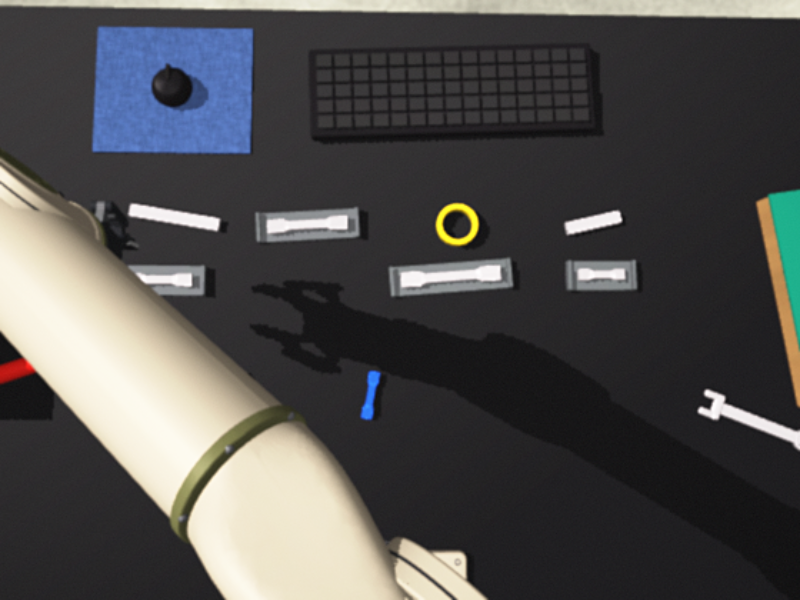

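All four bars lie centred on their rests, the strips haven't moved, and the arm is clear, so I'm handing in.

```bash
python3 -c "
from h import *
print(manip.hand_in())"
```

```text
the job is handed in; nothing more can be done
None
```

All four dog-bone bars are on their own rests, lying flat between the lips, and the job was handed in at about 20 s on the robot clock. I picked each one up by the waist and placed it in the order b, d, a, c.

- **Placement:** in the close wrist views each bar was within about 1 mm of the middle of its rest's width and about 0.3° of its line. Along the length they were within about 2 mm of centre.
- **Left alone:** the two strips measured the same at the end as at the start, within 0.5 mm. The blue look-alike was untouched. The brown one was hidden behind the arm in the last top view, but I never reached for it, and the part showing at the edge of the last wrist view looked undisturbed.
- **Forces:** the readings I printed after each move stayed under 10 N.
- **Disagreement:** for rest_c, the top camera gave its direction as 91.0° and the wrist camera 89.6°. I went with the wrist view. A second wrist fit after placing gave 89.8°, matching the bar.

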